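Index a circuit board under a spring probe and hold the probe down

TASK

Turn the test fixture's turntable by its upright handle, anticlockwise seen from above, until the circuit board stands under the probe and the turntable clicks into its detent, then let go of the handle. Only then press the probe's round palm button 12 mm down, without bottoming it, so that the probe touches the contact on the board, and keep it pressed there: the program finishes while holding the button down. Leave the tape, the battery and the cutters beside the fixture where they are.

Things in the scene. Friction and masses are not known exactly. Their poses are not given: they have to be found in the camera images.
- probe_press: test fixture, fixed: base plate 8 mm thick (x -88 to 128 mm, y -83 to 83 mm, with a tab to y = 102 mm), turntable of 70 mm radius (top 21 mm up), and a 76 mm high steel column at the far end whose arm carries the probe over the turntable. Origin: turntable axis, on the bench; x from there to probe and column, y left, z up. Probe axis at x = 36 mm, y = 0. Detent housing on the tab, 25 mm high
- index_table (a joint): turntable angle (rad), growing anticlockwise seen from above. 0: the circuit board (46 x 62 mm, fixed on the turntable) is under the probe. Starts between -2.3 and -0.8; range -2.6 to 0.5. A spring roller gives detents at 0 and each quarter turn (-1.57 is not wanted); within 0.05 rad it pulls itself in. About 8 to 12 N at the handle to pass a detent, under 2 N between
- handle_grip (a point): the turntable's handle: an upright round steel pin, 14 mm diameter, its top 84 mm above the bench; this point is on its axis, 64 mm above the bench. It stands 58 mm from the turntable's axis and turns with it; at joint 0 it stands at 250 degrees (anticlockwise from the fixture's x axis). It is rigid on the turntable
- button_top (a point): centre of the flat top of the palm button: a round black button, 36 mm diameter, on the vertical probe plunger; its top is 104 mm above the bench at rest and goes straight down when pressed
- press_button (a joint): travel of the palm button (m), 0 at rest, growing downward, end stop at 0.020, wanted 0.012. Spring: starts to move at 5 to 6 N, and takes about 11 to 12 N at 12 mm with the board under it. It springs back when released
- probe_tip: brass spring tip below the plunger, 6 mm diameter; origin at its lower end, 42 mm above the bench at rest. It meets the contact on the board after about 6 mm of button travel and is then pushed back into the plunger against its own spring
- contact_block: small black block (12 x 14 mm) with a brass contact in the middle of the circuit board; origin at the middle of its underside; its top is 10 mm above that, 36 mm above the bench
- tape_center (a point): centre of a roll of black tape lying flat (60 mm across, 19 mm high), loose; leave alone
- cell_center (a point): centre of a lying battery cell (50 mm long, 15 mm thick), loose; leave alone
- cutters_center (a point): centre of lying side cutters (132 mm long along their own y, 51 mm wide, 10 mm high), loose; leave alone

How it is judged:
On the way, in this order (a step that is already met when the one before it is completed fails the run):
1. the board has been turned under the probe into the detent and the handle let go, the button still up (value of joint index_table between -0.06 and 0.06 rad and value of joint press_button below 0.003 m and contact force between the fingers and index_table below 0.2 N), for 0.2 s.
2. the button is held about 12 mm down with the probe on the contact (value of joint press_button between 0.008 and 0.016 m and contact force between probe_tip and contact_block above 1 N), for 0.5 s.
At the end, for the whole second after the job is handed in: The turntable is within 0.06 rad of its working detent, the robot still holds the palm button 8 to 16 mm down (12 mm wanted), the probe tip presses on the board's contact with more than 1 N, and tape, battery and cutters are within 30 mm of where they lay (all of step 2 and value of joint index_table between -0.06 and 0.06 rad and contact force between any of the fingers, the arm and press_button above 3 N and distance of each of tape_center, cell_center, cutters_center from where it was at the start of the episode below 0.03 m); the arm keeps its last pose, push and grip.
It fails at once if the button is pressed more than 4 mm while the board is not in place under the probe (value of joint press_button above 0.004 m and (value of joint index_table below -0.1 rad or value of joint index_table above 0.1 rad)).
It fails at once if the button is pushed down to its end stop (more than 18.5 mm) (value of joint press_button above 0.0185 m).
It fails at once if tape, battery or cutters are knocked away by more than 30 mm (distance of any of tape_center, cell_center, cutters_center from where it was at the start of the episode above 0.03 m).
It also fails if it takes over 45 s, if anything falls off the work surface, if the arm or the gripper's body presses on something with over 40 N, if the wrist force passes 120 N, or if a joint passes its speed limit or range.

ROBOT

A 6-joint arm with a two-finger parallel gripper is mounted at the origin on a cart in front of the work surface, level with it; the furniture and walls round the work are solid. World frame = base frame: x ahead of the robot, y to its left, z up, the work surface at z = 0. Lengths are in m, angles in rad, forces in N, time in s.
With the tool pointing down it reaches from about 0.35 to 0.8 m from the base axis. Payload 7.3 kg.
Tool frame: the origin (TCP) lies on the centre line of the jaws, within the pads' length; the fingertips stand 17 mm ahead of it and the grasp point (between the pads) lies 2 mm behind it; y points along the fingers, z is the direction in which the jaws open and shut, and the axes are right-handed (so a half turn about y gives the same grasp; the last joint's range is limited). The gripper opens to 85 mm and grips with 20 to 120 N. Pads are 22 mm wide; open, the fingers measure 114 mm over their backs; the gripper's body (76 mm by 85 mm) begins 54 mm behind the grasp point. The pads swing forward as they close: fully open they stand 13 mm farther back than shut.
Start: joints at [1.044, 0.342, 1.524, -0, 1.275, -0.146], TCP at [0.195, 0.487, 0.248] pointing down, gripper open.
Joint ranges: [-2.53, 2.53], [-0.77, 2.02], [0.04, 2.7], [-1, 4.14], [0.28, 2.66], [-3.11, 3.11]. Speed limits (rad/s): [2.57, 2.57, 3.14, 3.14, 3.14, 3.14].

INTERFACE

Orientations are given as a rotation vector (axis times angle).
In Python, from workcell import readout, optics, robot gives the robot as it stands.
- The arm moves only by the shell command python3 -m creep 'ROWS' [FORCE]. ROWS is JSON, a list of rows, each a list of 3 entries, a list of its own where there are three numbers: the closure, from -1 (fully open) to 1 (shut), then the shift along the tool's x, y, z in mm, then the turn about the tool's y in rad. In form: [[grip, [dx, dy, dz], yaw], ...]. A call has 1 to 8 rows; each row shifts and turns the commanded pose from where the row before left it, along the tool's axes as they then stand; what a row does not reach is not made up. A row lasts 1/10 s, in which the tool goes at most 50 mm and 8.59 degrees, less where a joint would pass 70% of its speed; a pose out of reach is approached as far as the arm can. A call is refused whole if a number of a shift passes 50 or a number of a turn 0.15, either way. A call with a gripper value outside its range is refused whole. The fingers move at their own pace and stop on an object; FORCE is the grip in N (left out, the last holds). Time passes only in rows, so rows that do not move let the fingers close. It gives the time, the measured TCP pose, the force and the opening at its end, in the units of the state.
- readout.get_state(): the state, without advancing time (a new reading comes with each control period).
- optics.grab_frame(name): name is "side" or "top" or "wrist"; returns (picture, depth): 384x512x3 uint8, red, green, blue; 384x512 float32, m along the optical axis (not along the pixel's ray), 0 where there is no reading.
- optics.camera_model(name): a dict with "vertical_fov" (degrees; the focal length in pixels is half the picture's height over the tangent of half this angle, whatever the lens; pixels are square), "cx", "cy" (the principal point, pixels), "k1" (the pictures are not rectified: a ray, as slopes to the right and down, at radius r is drawn at 1 + k1 r^2 times it, then the intrinsics apply), "world_from_camera" (4x4, takes a point from camera to world coordinates). Camera axes: x right, y up, looking along -z (the intrinsics and any distortion apply to the point x, -y, -z); pixel columns grow to the right and rows downward; lengths in m; the calibration is good to about 2 mm. A picture is of the moment at which its call begins: read the wrist's pose just before it. camera_model takes no time and is no camera call; for the wrist camera it gives the pose at the moment of the call.
- robot.job_done(): hands the job in, once; it reports no verdict.
The state is a dict: "time": time; "qpos": joint angles; "dq": joint speeds; "joint_torque": joint torques, N m; "ee_pos": TCP position; "eef_rot": TCP orientation; "wrist_force": force on the tool from outside, world axes, zero at the start; "wrist_torque": the same for the moment, N m; "width": opening from 0.0 (shut) to 1.0 (fully open).
Only numpy, scipy, OpenCV 4.12 (cv2) and the standard library are available. Lean on these libraries where they do the work, as an engineer would, in place of code of your own. Each camera call takes 0.05 s, during which the arm holds its last target.

## Working session

There is one attempt and no reset: what is moved stays moved. The work goes in short steps, Python scripts to look and compute and a shell command to move; the robot and the scene stay as the last step left them, time stands still between calls to the robot, and variables do not carry over. Pictures are saved under pics/ and viewed, and the job is handed in when it is done.

```bash
mkdir -p pics; ls; python3 - <<'E'
from workcell import readout, optics
import cv2
print(readout.get_state())
for n in ["side","top","wrist"]:
    m=optics.camera_model(n); print(n,m)
    p,d=optics.grab_frame(n); cv2.imwrite(f"pics/{n}0.png",p[:,:,::-1])
    import numpy as np; np.savez(f"{n}0.npz",p=p,d=d,M=m["world_from_camera"])
E
```

```text
pics
{'time': 0.0, 'qpos': array([ 1.04397295e+00,  3.42710470e-01,  1.52500456e+00, -7.05193163e-06,
        1.27543332e+00, -1.46004478e-01]), 'dq': array([-0.00154011, -0.00136557, -0.00041936,  0.00083013, -0.00026689,
       -0.00085909]), 'joint_torque': array([ 3.69484933e-04, -4.33685052e+01, -2.46017396e+01, -1.57210220e-04,
        7.88043573e-03,  8.03243807e-06]), 'ee_pos': array([0.19492284, 0.48706416, 0.24763666]), 'eef_rot': array([-1.55154431,  0.29922653, -0.29842574]), 'wrist_force': array([-1.03814876,  0.34525269, -0.44130491]), 'wrist_torque': array([ 0.02639211,  0.00209802, -0.03647465]), 'width': 1.0068668202109845}
side {'vertical_fov': 43.835491582040646, 'cx': 261.0028107927829, 'cy': 192.4558545268926, 'k1': -0.03539282706367157, 'world_from_camera': array([[ 9.99998664e-01,  1.41422516e-03, -8.19642336e-04,
         5.17177316e-01],
       [-1.55293200e-03,  6.65478243e-01, -7.46415633e-01,
        -6.67808037e-01],
       [-5.10145625e-04,  7.46415909e-01,  6.65479550e-01,
         7.29833382e-01],
       [ 0.00000000e+00,  0.00000000e+00,  0.00000000e+
[... 201 characters left out ...]
5 , -0.19135162,  0.37057768],
       [-0.99997083,  0.00650052,  0.00401078,  0.05575782],
       [ 0.00518048,  0.19132352,  0.98151336,  0.92671834],
       [ 0.        ,  0.        ,  0.        ,  1.        ]])}
wrist {'vertical_fov': 64.87141237186918, 'cx': 259.1461765168876, 'cy': 188.38709336388837, 'k1': -0.011397197037829017, 'world_from_camera': array([[ 3.71663099e-01, -8.95069186e-01, -2.46409606e-01,
         1.31849046e-01],
       [ 9.28367673e-01,  3.58311316e-01,  9.87241893e-02,
         5.11309386e-01],
       [-7.36295852e-05, -2.65450851e-01,  9.64124391e-01,
         3.73081579e-01],
       [ 0.00000000e+00,  0.00000000e+00,  0.00000000e+00,
         1.00000000e+00]])}
```

View pics/side0.png

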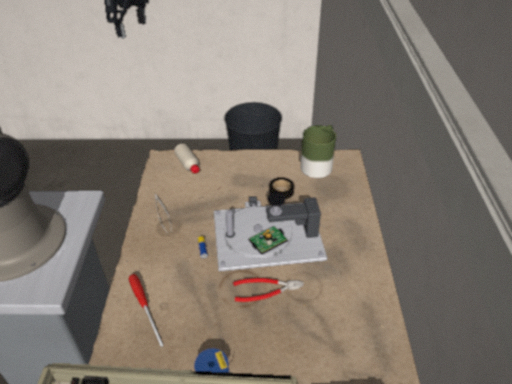

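View pics/top0.png

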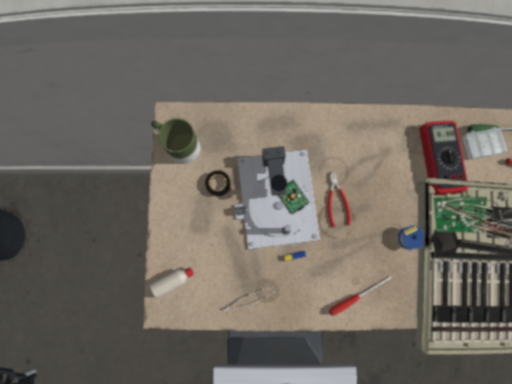

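```bash
cat > h.py <<'E'
import numpy as np, cv2
from workcell import optics
def ray(name,u,v,M=None):
    m=optics.camera_model(name); f=192/np.tan(np.radians(m["vertical_fov"]/2))
    K=np.array([[f,0,m["cx"]],[0,f,m["cy"]],[0,0,1]])
    s=cv2.undistortPoints(np.array([[[u,v]]],float),K,np.array([m["k1"],0,0,0]))[0,0]
    M=m["world_from_camera"] if M is None else M
    return M[:3,3],M[:3,:3]@np.array([s[0],-s[1],-1])
def atz(name,u,v,z,M=None):
    o,r=ray(name,u,v,M); return o+r*(z-o[2])/r[2]
def atd(name,u,v,d,M=None):
    o,r=ray(name,u,v,M); return o+r*d
E
python3 - <<'E'
import cv2
a=cv2.imread("pics/top0.png")[130:270,190:370]; cv2.imwrite("pics/topc.png",cv2.resize(a,None,fx=4.4,fy=4.2857,interpolation=2))
a=cv2.imread("pics/side0.png")[160:310,180:340]; cv2.imwrite("pics/sidec.png",cv2.resize(a,None,fx=4,fy=4,interpolation=2))
E
```

```text
(no output)
```

View pics/topc.png

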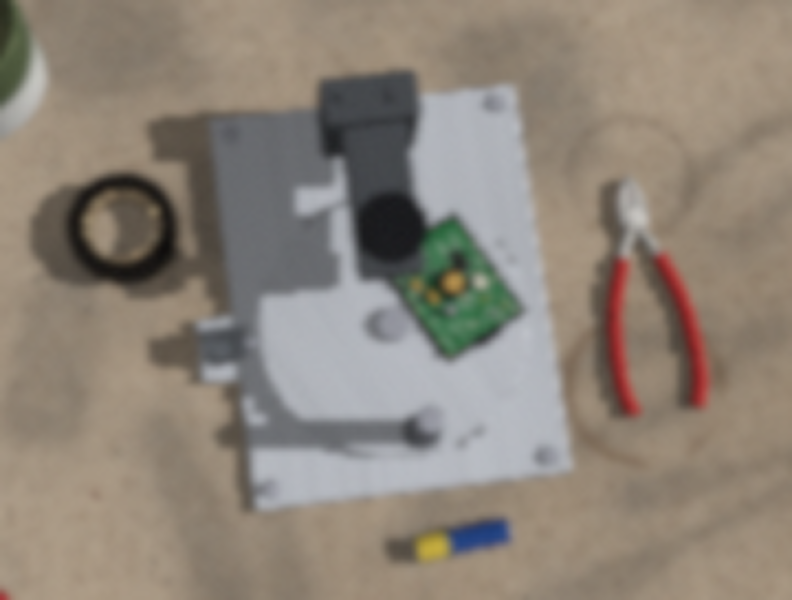

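View pics/sidec.png

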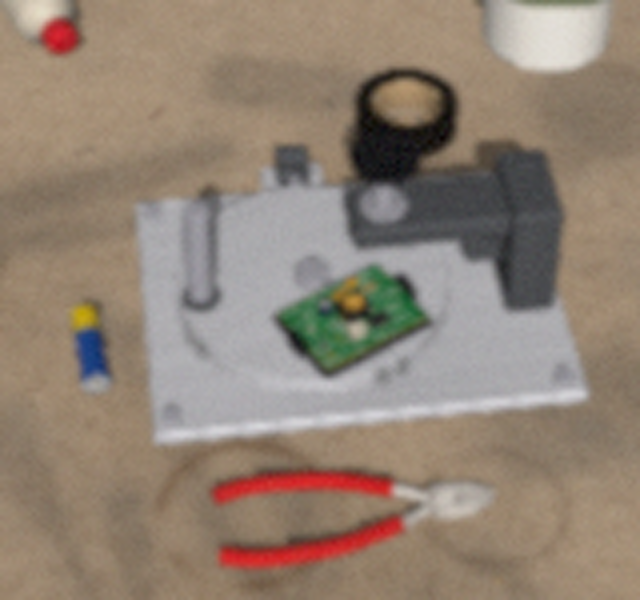

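```bash
python3 - <<'E'
from h import *
T=lambda x,y:(190+(x+.5)/4.4-.5,130+(y+.5)/4.2857-.5)
S=lambda x,y:(180+(x+.5)/4-.5,160+(y+.5)/4-.5)
src=np.array([[.128,.083],[.128,-.083],[-.088,-.083],[-.088,.083]])
for n,F,c in [("top",T,[(210,112),(517,85),(573,467),(252,510)]),("side",S,[None,(587,400),(155,440),(137,205)])]:
    k=[i for i in range(4) if c[i]]
    P=np.array([atz(n,*F(*c[i]),.008)[:2] for i in k]); print(P)
    A=src[k]; a=A-A.mean(0); p=P-P.mean(0)
    th=np.arctan2((a[:,0]*p[:,1]-a[:,1]*p[:,0]).sum(),(a*p).sum())
    R=np.array([[np.cos(th),-np.sin(th)],[np.sin(th),np.cos(th)]]); t=P.mean(0)-R@A.mean(0)
    print(n,"th",th,"origin",t,"resid",(A@R.T+t-P).round(4).tolist())
    print("probe",R@[.036,0]+t)
    for nm,px,z in ([("button",(391,228),.104),("hub",(388,323),.024),("pin top",(430,416),.084),("contact",(454,282),.036),("cell",(450,540),.008),("tape",(123,228),.019)] if n=="top" else [("button",(383,198),.104),("pin top",(207,197),.084),("hub",(312,270),.022),("contact",(352,300),.036)]):
        w=atz(n,*F(*px),z); l=R.T@(w[:2]-t); print(nm,w.round(4),"local",l.round(4),"r",np.hypot(*l).round(4),"deg",np.degrees(np.arctan2(l[1],l[0])).round(1))
E
```

```text
[[ 0.62986822  0.11257226]
 [ 0.64659287 -0.05204276]
 [ 0.43671728 -0.07791694]
 [ 0.41340812  0.0873295 ]]
top th 0.11986800345688585 origin [0.51179013 0.01509389] resid [[-0.0009, 0.0002], [0.0022, 0.0], [-0.0024, 0.0001], [0.0011, -0.0004]]
probe [0.54753181 0.01939881]
button [0.5451 0.0201 0.104 ] local [0.0336 0.001 ] r 0.0336 deg 1.7
hub [0.5109 0.0183 0.024 ] local [-0.0005  0.0033] r 0.0033 deg 98.4
pin top [0.4559 0.0009 0.084 ] local [-0.0572 -0.0074] r 0.0577 deg -172.6
contact [ 0.5309 -0.0148  0.036 ] local [ 0.0154 -0.032 ] r 0.0355 deg -64.3
cell [ 0.3982 -0.0141  0.008 ] local [-0.1162 -0.0154] r 0.1173 deg -172.5
tape [0.5622 0.1561 0.019 ] local [0.0669 0.134 ] r 0.1497 deg 63.5
[[ 0.64623254 -0.05681974]
 [ 0.43561173 -0.08136778]
 [ 0.41524678  0.08170291]]
side th 0.11706643595772494 origin [0.51168939 0.01051789] resid [[0.0023, -0.0001], [-0.0016, -0.0008], [-0.0006, 0.001]]
probe [0.54744299 0.01472266]
button [ 0.5451 -0.0134  0.104 ] local [ 0.0304 -0.0277] r 0.0411 deg -42.3
pin top [0.4599 0.0084 0.084 ] local [-0.0517  0.0039] r 0.0519 deg 175.7
hub [0.5109 0.0187 0.022 ] local [0.0002 0.0083] r 0.0083 deg 88.6
contact [ 0.531  -0.0156  0.036 ] local [ 0.0161 -0.0282] r 0.0325 deg -60.2
```

```bash
cat >> h.py <<'E'
from workcell import readout
from scipy.spatial.transform import Rotation as Ro
def st():
    s=readout.get_state(); R=Ro.from_rotvec(s["eef_rot"]).as_matrix()
    print("t",round(s["time"],2),"p",s["ee_pos"].round(4),"zdir deg",np.degrees(np.arctan2(R[1,2],R[0,2])).round(1),"ydir",R[:,1].round(3),"F",s["wrist_force"].round(1),"w",round(s["width"],3),"q6",s["qpos"][5].round(2))
    return s["ee_pos"],R
def plan(target,zdeg=None):
    p,R=st(); d=R.T@(np.array(target)-p)*1000; print("tool shift mm",d.round(1))
    if zdeg is not None:
        e=(zdeg-np.degrees(np.arctan2(R[1,2],R[0,2]))+90)%180-90
        print("yaw rad",-np.radians(e))
E
python3 - <<'E'
from h import *
plan([.456,.0005,.20],-75.8)
p,R=st();print(R)
E
```

```text
t 0.15 p [0.195  0.4872 0.2478] zdir deg 68.2 ydir [-0.001 -0.001 -1.   ] F [-0.4 -0.  -0.2] w 0.999 q6 -0.15
tool shift mm [ 423.2   48.1 -354.7]
yaw rad -0.628619531639257
t 0.15 p [0.195  0.4872 0.2478] zdir deg 68.2 ydir [-0.001 -0.001 -1.   ] F [-0.4 -0.  -0.2] w 0.999 q6 -0.15
[[ 9.28373930e-01 -5.54857354e-04  3.71647061e-01]
 [-3.71647445e-01 -9.84046629e-04  9.28373421e-01]
 [-1.49396782e-04 -9.99999362e-01 -1.11977455e-03]]
```

```bash
python3 -m creep '[[-1,[35,4,-29],0],[-1,[35,4,-29],0],[-1,[35,4,-29],0],[-1,[35,4,-30],0],[-1,[35,4,-30],0],[-1,[35,4,-30],0],[-1,[35,4,-30],0],[-1,[35,4,-30],0]]'; python3 -m creep '[[-1,[35,4,-30],0],[-1,[36,4,-30],0],[-1,[36,4,-29],0],[-1,[36,4,-29],0],[-1,[0,0,0],0.148],[-1,[0,0,0],0.148],[-1,[0,0,0],0.148],[-1,[0,0,0],0.148]]'; python3 -m creep '[[-1,[0,0,0],0.148],[-1,[0,0,0],0.148],[-1,[0,0,0],0.148],[-1,[0,0,0],0.148],[-1,[0,0,0],0.148],[-1,[0,0,0],0.148],[-1,[0,0,0],0.148],[-1,[0,0,0],0.148]]'
python3 -m creep '[[-1,[0,0,0],0.148],[-1,[0,0,0],0.148],[-1,[0,0,0],0.148],[-1,[0,0,0],0.148],[-1,[0,0,0],0.148],[-1,[0,0,0],0]]'
python3 - <<'E'
from h import *
plan([.456,.0005,.20],-75.8)
M=optics.camera_model("wrist")["world_from_camera"]
p,d=optics.grab_frame("wrist"); cv2.imwrite("pics/w1.png",p[:,:,::-1]); np.savez("w1.npz",p=p,d=d,M=M); print(M.round(3))
E
```

```text
time: 0.95
ee_pos: [0.3674, 0.1616, 0.2162]
eef_rot: [-1.55, 0.298, -0.299]
wrist_force: [0.8, 0.3, 0.1]
width: 1.0
time: 1.75
ee_pos: [0.4557, 0.0004, 0.2]
eef_rot: [-1.433, 0.764, -0.763]
wrist_force: [0.5, -0.1, -0.1]
width: 0.997
time: 2.55
ee_pos: [0.4557, 0.0007, 0.2001]
eef_rot: [-0.869, 1.631, -1.63]
wrist_force: [0.3, -0.2, 0.7]
width: 1.003
time: 3.15
ee_pos: [0.4557, 0.0007, 0.2001]
eef_rot: [-0.256, 2.092, -2.092]
wrist_force: [0.8, -0.3, -0.1]
width: 1.002
t 3.15 p [0.4557 0.0007 0.2001] zdir deg -76.0 ydir [-0.  0. -1.] F [ 0.8 -0.3 -0.1] w 1.002 q6 1.16
tool shift mm [-0.2  0.1  0.2]
yaw rad -0.004351502997481051
[[ 0.241  0.936  0.258  0.52 ]
 [-0.971  0.233  0.063  0.016]
 [-0.001 -0.265  0.964  0.325]
 [ 0.     0.     0.     1.   ]]
```

View pics/w1.png

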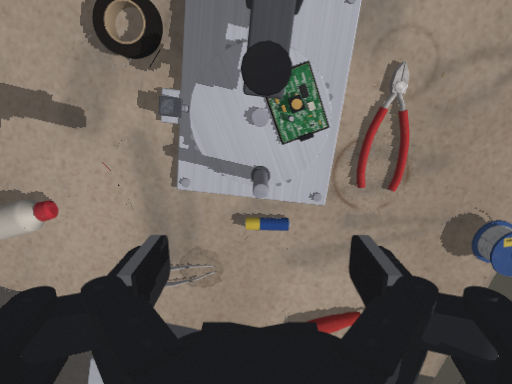

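```bash
python3 - <<'E'
import cv2
a=cv2.imread("pics/w1.png")[20:220,160:360]; cv2.imwrite("pics/w1c.png",cv2.resize(a,None,fx=3,fy=3,interpolation=2))
E
```

```text
(no output)
```

View pics/w1c.png

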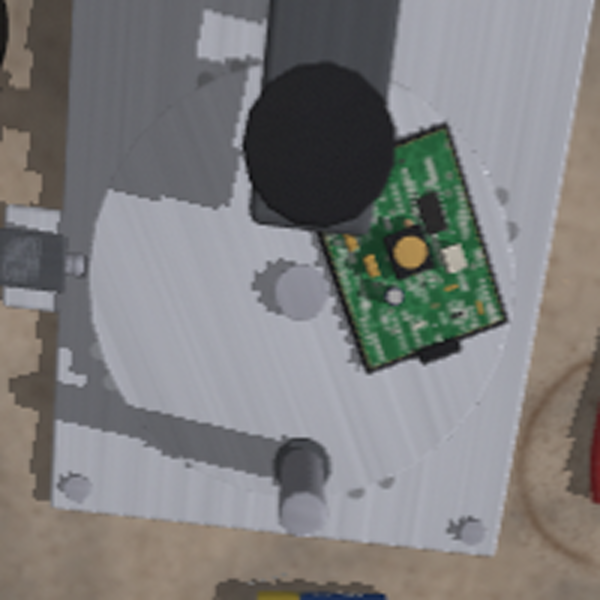

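```bash
python3 - <<'E'
from h import *
f=np.load("w1.npz"); M=f["M"]; d=f["d"]
th=.119; R=np.array([[np.cos(th),-np.sin(th)],[np.sin(th),np.cos(th)]]); t=np.array([.5113,.0155])
for nm,(x,y),z in [("button",(320,139),.104),("hub",(300,292),.024),("pin",(304,514),.084),("contact",(410,252),.036),("c1",(53,507),.008),("c2",(495,555),.008)]:
    u,v=160+(x+.5)/3-.5,20+(y+.5)/3-.5
    w=atz("wrist",u,v,z,M); wd=atd("wrist",u,v,d[int(round(v)),int(round(u))],M); l=R.T@(w[:2]-t)
    print(nm,w.round(4),"depth",wd.round(4),"local",l.round(4),np.hypot(*l).round(4),np.degrees(np.arctan2(l[1],l[0])).round(1))
E
```

```text
button [0.5466 0.0177 0.104 ] depth [0.5466 0.0177 0.1045] local [ 0.0353 -0.002 ] 0.0354 -3.3
hub [0.5096 0.0132 0.024 ] depth [0.5097 0.0132 0.0262] local [-0.002  -0.0021] 0.0029 -132.7
pin [ 0.4539 -0.0018  0.084 ] depth [ 0.4538 -0.0019  0.0836] local [-0.0591 -0.0104] 0.06 -170.0
contact [ 0.5299 -0.0167  0.036 ] depth [ 0.5298 -0.0166  0.0365] local [ 0.0146 -0.0342] 0.0371 -66.8
c1 [0.4135 0.0818 0.008 ] depth [ 0.4106  0.0836 -0.0006] local [-0.0893  0.0775] 0.1182 139.0
c2 [ 0.4347 -0.0796  0.008 ] depth [ 0.4321 -0.0826 -0.0018] local [-0.0873 -0.0853] 0.1221 -135.7
```

```bash
python3 -m creep '[[-1,[1,40,1],0],[-1,[0,40,0],0],[-1,[0,30,0],0],[-1,[0,20,0],0],[-1,[0,8,0],0],[-1,[0,0,0],0],[0,[0,0,0],0],[0.4,[0,0,0],0]]' 30; python3 - <<'E'
from h import *
st()
p,d=optics.grab_frame("wrist"); cv2.imwrite("pics/w2.png",p[:,:,::-1])
E
```

```text
time: 4.0
ee_pos: [0.456, -0.0007, 0.0634]
eef_rot: [-0.255, 2.089, -2.09]
wrist_force: [0.1, 0.3, 0.0]
width: 0.691
t 4.0 p [ 0.456  -0.0007  0.0634] zdir deg -75.9 ydir [ 0.002 -0.    -1.   ] F [0.1 0.3 0. ] w 0.691 q6 1.16
```

View pics/w2.png

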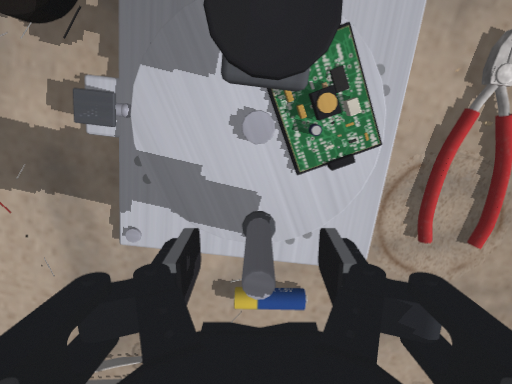

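Pin at (258,270) stands midway between the pads (195 and 322). Close on it.

```bash
python3 -m creep '[[0.7,[0,0,0],0],[1,[0,0,0],0],[1,[0,0,0],0],[1,[0,0,0],0],[1,[0,0,0],0]]' 30; python3 - <<'E'
from h import *
p,R=st()
# arc plan, gripped at measured pose: rotate the tool with the table about axis
c=np.array([.5107,.0145]); print("r",np.linalg.norm(p[:2]-c),"ang",np.degrees(np.arctan2(*(p[:2]-c)[::-1])))
p_,d=optics.grab_frame("wrist"); cv2.imwrite("pics/w3.png",p_[:,:,::-1])
E
```

```text
time: 4.55
ee_pos: [0.4553, -0.0006, 0.0627]
eef_rot: [-0.257, 2.091, -2.091]
wrist_force: [-2.1, -0.4, 5.9]
width: 0.153
t 4.55 p [ 0.4553 -0.0006  0.0627] zdir deg -76.0 ydir [ 0.001 -0.    -1.   ] F [-2.1 -0.4  5.9] w 0.153 q6 1.16
r 0.05739842112198862 ang -164.7552883771103
```

View pics/w3.png

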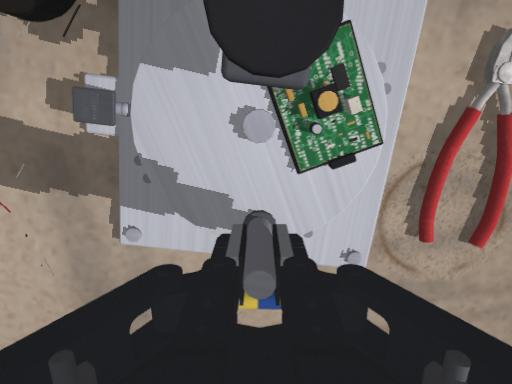

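```bash
python3 -m creep '[[1,[-0.3,0,5.8],-0.1],[1,[-0.3,0,5.8],-0.1],[1,[-0.3,0,5.8],-0.1],[1,[-0.3,0,5.8],-0.1],[1,[-0.3,0,5.8],-0.1],[1,[-0.3,0,5.8],-0.1],[1,[-0.3,0,5.8],-0.1],[1,[-0.3,0,5.8],-0.1]]'; python3 -m creep '[[1,[0,0,0],0],[1,[0,0,0],0]]';python3 - <<'E'
from h import *
p,R=st()
c=np.array([.5107,.0145]); print("r",np.linalg.norm(p[:2]-c),"ang",np.degrees(np.arctan2(*(p[:2]-c)[::-1])))
M=optics.camera_model("wrist")["world_from_camera"]
p_,d=optics.grab_frame("wrist"); cv2.imwrite("pics/w4.png",p_[:,:,::-1]);np.savez("w4.npz",d=d,M=M)
p_,d=optics.grab_frame("top"); cv2.imwrite("pics/t4.png",cv2.resize(p_[130:270,190:370,::-1],None,fx=4.4,fy=4.2857,interpolation=2))
E
```

```text
time: 5.4
ee_pos: [0.4828, -0.0362, 0.0627]
eef_rot: [-0.914, 1.582, -1.582]
wrist_force: [0.7, 7.2, 4.9]
width: 0.153
time: 5.6
ee_pos: [0.4828, -0.0361, 0.0627]
eef_rot: [-0.911, 1.586, -1.586]
wrist_force: [0.2, 4.7, 6.3]
width: 0.152
t 5.6 p [ 0.4828 -0.0361  0.0627] zdir deg -30.2 ydir [ 0.001  0.001 -1.   ] F [0.2 4.7 6.3] w 0.152 q6 0.29
r 0.057802118823112016 ang -118.82002869476777
```

View pics/w4.png

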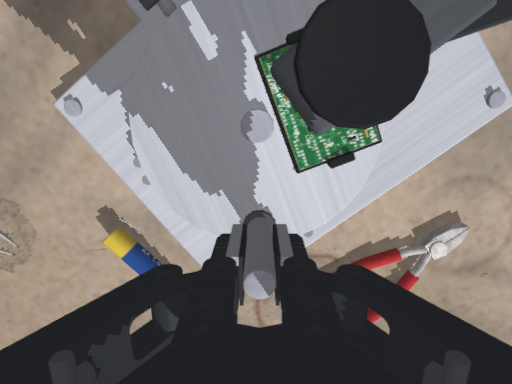

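View pics/t4.png

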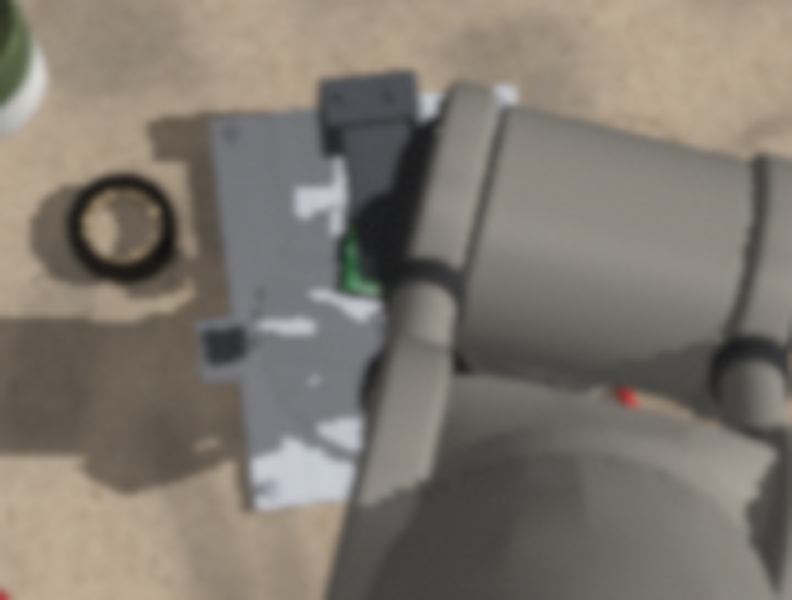

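```bash
python3 -m creep '[[1,[-0.2,0,4],-0.07],[1,[-0.2,0,4],-0.07],[1,[-0.2,0,4],-0.07]]';python3 -m creep '[[1,[-0.1,0,2],-0.035]]'; python3 -m creep '[[1,[-0.1,0,2],-0.035]]';python3 -m creep '[[1,[0,0,0],0],[1,[0,0,0],0]]';python3 - <<'E'
from h import *
p,R=st(); print("tool F",R.T@readout.get_state()["wrist_force"])
c=np.array([.5107,.0145]); print("r",np.linalg.norm(p[:2]-c),"ang",np.degrees(np.arctan2(*(p[:2]-c)[::-1])))
p_,d=optics.grab_frame("wrist"); cv2.imwrite("pics/w5.png",p_[:,:,::-1])
E
```

```text
time: 6.0
ee_pos: [0.4916, -0.04, 0.0626]
eef_rot: [-1.045, 1.442, -1.434]
wrist_force: [-2.8, 5.6, 10.8]
width: 0.152
time: 6.1
ee_pos: [0.4951, -0.0411, 0.0627]
eef_rot: [-1.063, 1.413, -1.411]
wrist_force: [-2.5, 5.3, 7.7]
width: 0.153
time: 6.2
ee_pos: [0.497, -0.0415, 0.0627]
eef_rot: [-1.083, 1.389, -1.387]
wrist_force: [-2.7, 5.5, 6.8]
width: 0.152
time: 6.4
ee_pos: [0.4976, -0.0418, 0.0627]
eef_rot: [-1.081, 1.388, -1.388]
wrist_force: [0.7, 3.2, 4.3]
width: 0.154
t 6.4 p [ 0.4976 -0.0418  0.0627] zdir deg -14.1 ydir [ 0.001  0.    -1.   ] F [0.7 3.2 4.3] w 0.154 q6 0.01
tool F [-3.31147513 -4.26020289 -0.11086627]
r 0.057833310524488334 ang -103.09195953152386
```

View pics/w5.png

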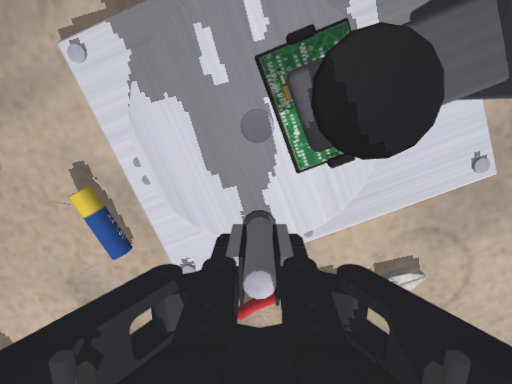

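```bash
python3 -m creep '[[0.5,[0,0,0],0],[0.2,[0,0,0],0],[0,[0,0,0],0],[0,[0,0,0],0]]';python3 -m creep '[[0,[0,0,0],0],[0,[0,-15,0],0],[0,[0,-30,0],0],[0,[0,-35,0],0],[0,[0,-35,0],0],[0,[0,-30,0],0],[0,[0,0,0],0]]'; python3 - <<'E'
from h import *
st()
M=optics.camera_model("wrist")["world_from_camera"]
p_,d=optics.grab_frame("wrist"); cv2.imwrite("pics/w6.png",p_[:,:,::-1]);np.savez("w6.npz",d=d,M=M)
E
```

```text
time: 6.85
ee_pos: [0.4971, -0.0425, 0.0621]
eef_rot: [-1.083, 1.389, -1.388]
wrist_force: [-0.6, -0.3, -0.0]
width: 0.5
time: 7.55
ee_pos: [0.4993, -0.0429, 0.2114]
eef_rot: [-1.077, 1.381, -1.393]
wrist_force: [1.8, -0.1, -0.8]
width: 0.503
t 7.55 p [ 0.4993 -0.0429  0.2114] zdir deg -14.1 ydir [ 0.008 -0.002 -1.   ] F [ 1.8 -0.1 -0.8] w 0.503 q6 0.01
```

View pics/w6.png

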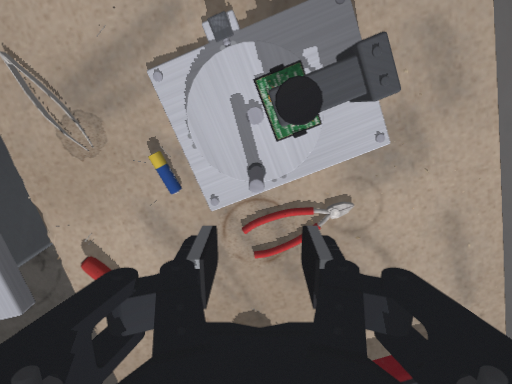

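```bash
python3 - <<'E'
import cv2
a=cv2.imread("pics/w6.png")[0:216,140:428]; cv2.imwrite("pics/w6c.png",cv2.resize(a,(768,576),interpolation=2))
E
```

```text
(no output)
```

View pics/w6c.png

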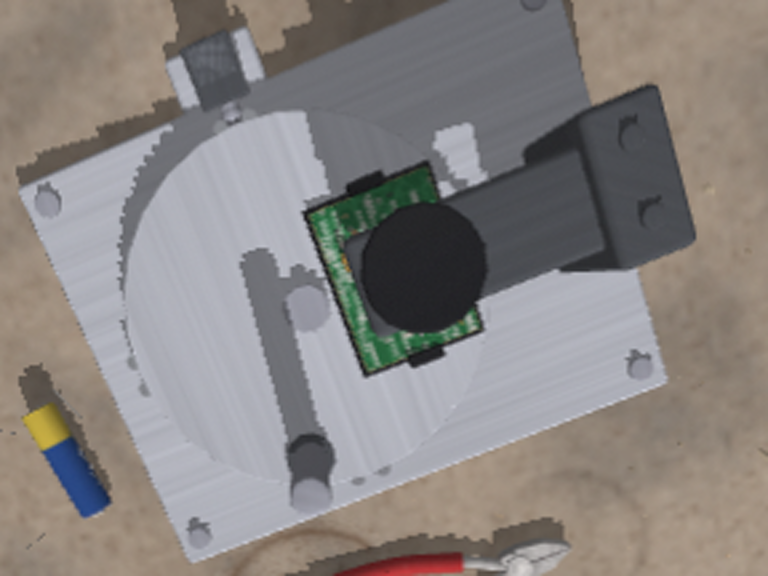

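```bash
python3 - <<'E'
from h import *
f=np.load("w6.npz"); M=f["M"]
g=lambda x,y,z: atz("wrist",140+(x+.5)*.375-.5,(y+.5)*.375-.5,z,M)
def ang(a,b): d=b-a; return np.arctan2(d[1],d[0])
print("plate left", ang(g(192,562,.008),g(18,185,.008))-np.pi/2,"bottom",ang(g(192,562,.008),g(667,380,.008)))
print("board left", ang(g(366,375,.026),g(305,212,.026))-np.pi/2,"bottom",ang(g(366,375,.026),g(483,329,.026)),"right",ang(g(483,329,.026),g(430,161,.026))-np.pi/2,"top",ang(g(305,212,.026),g(430,161,.026)))
h=g(308,307,.026);p=g(312,492,.084);b=g(424,266,.104)
print(h,p,b,"pin-hub deg",np.degrees(ang(h,p)), "button-hub",ang(h,b), "button-pin",b-p)
# predicted pin->button vector at joint 0
for th in(.11,.12,.13):
    R=np.array([[np.cos(th),-np.sin(th)],[np.sin(th),np.cos(th)]]); a=np.radians(250); print(th,R@(np.array([.036,0])-.058*np.array([np.cos(a),np.sin(a)])))
E
```

```text
plate left 0.12998169827041584 bottom 0.13116102584648903
board left 0.12719774976825193 bottom 0.12797541111015812 right 0.11288620533743354 top 0.12291057932491245
[0.51047257 0.01330835 0.026     ] [ 0.49797436 -0.0419757   0.084     ] [0.54533142 0.01828326 0.104     ] pin-hub deg -102.73885983711752 button-hub 0.14175857895205096 button-pin [0.04735706 0.06025896 0.02      ]
0.11 [0.04951654 0.06030248]
0.12 [0.04891105 0.06079462]
0.13 [0.04830067 0.06128068]
```

```bash
python3 -m creep '[[1,[0,0,0],0],[1,[0,0,0],0],[1,[0,0,0],0],[1,[0,0,0],0],[1,[0,0,0],0]]'; python3 - <<'E'
from h import *
plan([.5464,.0182,.15])
E
```

```text
time: 8.1
ee_pos: [0.4972, -0.0424, 0.2068]
eef_rot: [-1.083, 1.389, -1.388]
wrist_force: [-0.4, 0.3, 0.5]
width: 0.002
t 8.1 p [ 0.4972 -0.0424  0.2068] zdir deg -14.1 ydir [-0.001  0.    -1.   ] F [-0.4  0.3  0.5] w 0.002 q6 0.01
tool shift mm [-70.8  56.8  33. ]
```

```bash
python3 -m creep '[[1,[-24,0,11],0],[1,[-24,0,11],0],[1,[-23,0,11],0],[1,[0,20,0],0],[1,[0,20,0],0],[1,[0,16,0],0],[1,[0,0,0],0],[1,[0,0,0],0]]'; python3 - <<'E'
from h import *
plan([.5464,.0182,.125])
M=optics.camera_model("wrist")["world_from_camera"]
p_,d=optics.grab_frame("wrist"); cv2.imwrite("pics/w7.png",p_[:,:,::-1])
p_,d=optics.grab_frame("side"); cv2.imwrite("pics/s7.png",cv2.resize(p_[120:280,190:350,::-1],None,fx=3.5,fy=3.5,interpolation=2))
E
```

```text
time: 8.9
ee_pos: [0.5467, 0.0184, 0.1514]
eef_rot: [-1.083, 1.388, -1.388]
wrist_force: [1.3, -0.3, -0.2]
width: 0.002
t 8.9 p [0.5467 0.0184 0.1514] zdir deg -14.1 ydir [-0.  0. -1.] F [ 1.3 -0.3 -0.2] w 0.002 q6 0.14
tool shift mm [ 0.3 26.4 -0.3]
```

View pics/w7.png

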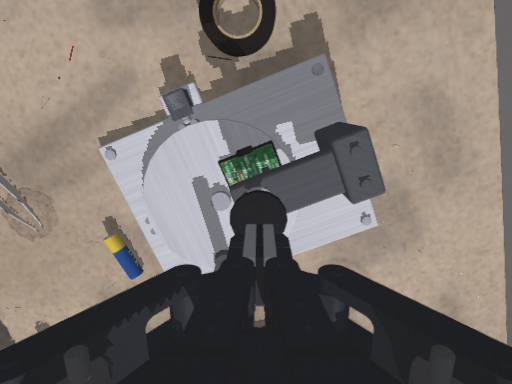

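View pics/s7.png

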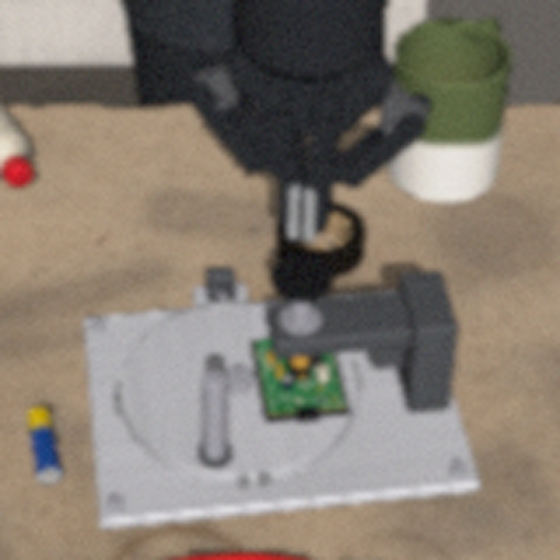

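```bash
python3 -m creep '[[1,[0,15,0],0],[1,[0,8,0],0],[1,[0,4,0],0],[1,[0,0,0],0],[1,[0,0,0],0]]' ; python3 -m creep '[[1,[0,1,0],0],[1,[0,0,0],0]]'; python3 -m creep '[[1,[0,1,0],0],[1,[0,0,0],0]]'; python3 -m creep '[[1,[0,1,0],0],[1,[0,0,0],0]]'; python3 -m creep '[[1,[0,1,0],0],[1,[0,0,0],0]]'
```

```text
time: 9.5
ee_pos: [0.5469, 0.0184, 0.1247]
eef_rot: [-1.082, 1.388, -1.388]
wrist_force: [0.1, 0.2, 0.0]
width: -0.002
time: 9.7
ee_pos: [0.5467, 0.0184, 0.1235]
eef_rot: [-1.082, 1.388, -1.388]
wrist_force: [0.2, 0.6, 0.7]
width: -0.001
time: 9.9
ee_pos: [0.5466, 0.0184, 0.1223]
eef_rot: [-1.083, 1.388, -1.388]
wrist_force: [-1.0, -1.4, -0.6]
width: 0.002
time: 10.1
ee_pos: [0.5465, 0.0184, 0.1212]
eef_rot: [-1.083, 1.388, -1.388]
wrist_force: [-0.4, 0.1, -0.2]
width: 0.004
time: 10.3
ee_pos: [0.5466, 0.0184, 0.1207]
eef_rot: [-1.082, 1.388, -1.388]
wrist_force: [-2.3, 0.6, 6.0]
width: -0.003
```

```bash
python3 -m creep '[[1,[0,2,0],0],[1,[0,1,0],0],[1,[0,0,0],0]]' ; python3 -m creep '[[1,[0,2,0],0],[1,[0,2,0],0],[1,[0,0,0],0]]'; python3 -m creep '[[1,[0,2,0],0],[1,[0,1,0],0],[1,[0,0,0],0],[1,[0,0,0],0]]'
```

```text
time: 10.6
ee_pos: [0.5466, 0.0184, 0.1178]
eef_rot: [-1.082, 1.388, -1.388]
wrist_force: [-2.3, 0.8, 6.0]
width: 0.003
time: 10.9
ee_pos: [0.5466, 0.0184, 0.114]
eef_rot: [-1.082, 1.388, -1.388]
wrist_force: [-2.5, 0.7, 8.7]
width: 0.002
time: 11.3
ee_pos: [0.5467, 0.0184, 0.1114]
eef_rot: [-1.082, 1.387, -1.388]
wrist_force: [-3.9, -0.5, 9.5]
width: -0.0
```

```bash
python3 -m creep '[[1,[0,2,0],0],[1,[0,0.6,0],0],[1,[0,0,0],0],[1,[0,0,0],0],[1,[0,0,0],0],[1,[0,0,0],0],[1,[0,0,0],0],[1,[0,0,0],0]]'; python3 - <<'E'
from h import *
st()
p_,d=optics.grab_frame("side"); cv2.imwrite("pics/s8.png",cv2.resize(p_[140:290,190:350,::-1],None,fx=4,fy=4,interpolation=2))
st()
E
```

```text
time: 12.1
ee_pos: [0.5467, 0.0184, 0.109]
eef_rot: [-1.082, 1.387, -1.388]
wrist_force: [-4.1, 0.9, 12.2]
width: 0.003
t 12.1 p [0.5467 0.0184 0.109 ] zdir deg -14.1 ydir [ 0.001 -0.    -1.   ] F [-4.1  0.9 12.2] w 0.003 q6 0.14
t 12.15 p [0.5466 0.0184 0.109 ] zdir deg -14.1 ydir [ 0.001 -0.    -1.   ] F [-4.   0.5 12.5] w 0.004 q6 0.14
```

View pics/s8.png

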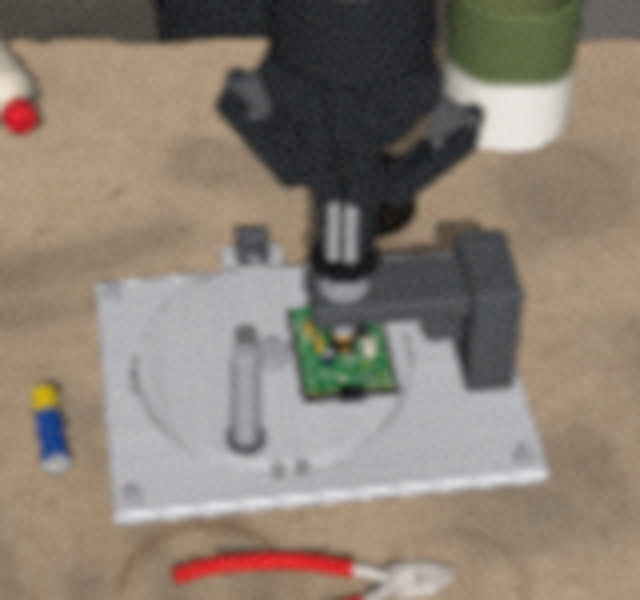

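The picture shows the fingers pressing the button at (343,270) and the probe tip on the contact at (343,340). The cell and cutters have not moved. The travel works out at about 12 mm and the force at 12.2 N, so both match.

```bash
python3 -c "
from workcell import robot
print(robot.job_done())"
```

```text
the job is handed in; nothing more can be done
None
```

I gripped the handle and turned the table about 62° anticlockwise into its working detent. Then I let go, moved clear and pressed the palm button with the closed fingertips. The job was handed in with the button still held down, and it reported no verdict.

**Turntable:** After I let go, the board's edges lined up with the base plate to within about 0.02 rad in the wrist picture. The force along the turning direction had dropped to about zero before release, as it would in the detent.

**Button:** The fingers met it at a TCP height of about 0.1208 m and finished at 0.109 m, so it is about 12 mm down. The upward force was about 12.2–12.5 N, slightly above the 11–12 N expected. There was also a sideways reading of about 4 N.

**Probe and loose items:** The last side picture shows the probe tip on the contact, and the battery and cutters unmoved. The tape was mostly hidden behind the gripper in that picture, but in the previous wrist picture it looked untouched. I judged these positions by eye and did not re-measure them.

**Measurements that disagreed:** The cameras differed by 2–4 mm on the fixture's position, so I used averages. My first reading of the button in the side picture was wrong because I picked a disc on the probe arm, and I discarded it.

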